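# Refit the two control boards of an induction cooker

### The arm

A 7-joint arm with a two-finger parallel gripper is mounted at the origin on the work surface. World frame = base frame: x ahead of the robot, y to its left, z up, the work surface at z = 0. Lengths are in m, angles in rad, forces in N, time in s.
With the tool pointing down it reaches from about 0.35 to 0.9 m from the base axis. Payload 7.2 kg.
Tool frame: the origin (TCP) lies midway between the tips of the shut fingers; the grasp point (between the pads) lies 19 mm behind it; z points along the fingers, y is the line along which they close (so a half turn about z gives the same grasp; the last joint's range is limited). The gripper opens to 85 mm and grips with 20 to 120 N. Pads are 22 mm wide; open, the fingers measure 114 mm over their backs; the gripper's body (76 mm by 85 mm) begins 54 mm behind the grasp point. The pads swing forward as they close: fully open they stand 13 mm farther back than shut.
Start: joints at [1.197, 0.411, -0.013, 1.596, 0.006, 1.134, -0.082], TCP at [0.188, -0.596, 0.231] pointing down, gripper open.
Joint ranges: [-2.95, 2.95], [-0.29, 1.99], [-1.47, 1.44], [0.14, 2.54], [-1.03, 4.17], [0.13, 1.85], [-2.86, 2.86]. Speed limits (rad/s): [2.39, 2.39, 3.01, 3.01, 3.14, 3.14, 3.14].

### API

Orientations are given as a unit quaternion [w, x, y, z].
In Python, from cell import * gives the robot as it stands. The module is installed in compiled form; this text tells all that it offers.
- The arm moves only by the tool drive_tool, never from a script. Its arguments are lists of equal length, an entry for each row: "fingers": the opening, from 0 (shut) to 1 (fully open); "offset": the shift along the tool's x, y, z as a fraction of full scale, a list of three; "rotation": the turn, a rotation vector about the tool's x, y, z as a fraction of full scale, a list of three. In form: {"fingers": [fingers, ...], "offset": [[dx, dy, dz], ...], "rotation": [[rx, ry, rz], ...]}. A call has 1 to 5 rows; each row is the pose to reach, as a shift and turn from the pose commanded when the call began, along the tool's axes at that moment, turning the shorter way round; what a row does not reach only later rows make up. Full scale, the value 1, is 120 mm for a shift and 180 degrees for a turn. A row lasts 1/8 s, in which the tool goes at most 62.5 mm and 10.7 degrees, less where a joint would pass 70% of its speed; a pose out of reach is approached as far as the arm can. A call with a number of a shift or a turn outside -1 to 1 is refused whole. A call with a gripper value outside its range is refused whole. The fingers move at their own pace and stop on an object; "grip_force" is the grip in N (left out, the last holds). Time passes only in rows, so rows that repeat a pose let the fingers close. It gives the time, the measured TCP pose, the force, the opening and the grip force at its end, in the units of the state.
- read_state(): the state, without advancing time (a new reading comes with each control period).
- read_camera(name): name is "side" or "top"; returns (picture, depth): 384x512x3 uint8, red, green, blue; 384x512 float32, m along the optical axis (not along the pixel's ray), 0 where there is no reading.
- calibration(name): a dict with "camera_matrix" (3x3 intrinsics, pixels), "R" (3x3) and "t" (3): a world point X has camera coordinates R X + t. Camera axes: x right, y down, z forward; pixel columns grow to the right and rows downward; lengths in m; the calibration is good to about 2 mm. A picture is of the moment at which its call begins. calibration takes no time and is no camera call.
- close_job(): hands the job in; it is judged then, once.
Trained networks look in the newest picture that a camera, given by its name, has taken for a name from the list of things; names that differ only in an ending like _2 or _b are one class to them, and where a whole thing is asked for, a point or a joint stands for the part that bears it (a point fixed in the world has none). Each returns a list of dicts, best first, with "conf" (0 to 1); they miss things now and then, are a little off and sometimes report something else, mostly with a low value. They report only what shows in the picture. A call takes as long as a camera call. They do not tell look-alikes from the thing itself.
- recognise(camera, query): "location" ([x, y, z] in m, in world coordinates, good to about 4 mm: the middle of the surface that is visible of it).
- tip_of(camera, query): "location" ([x, y, z] in m, in world coordinates, good to about 4 mm: a listed point, or the origin of a listed thing).
The state is a dict: "time_s": time; "joint_pos": joint angles; "dq": joint speeds; "joint_torque": joint torques, N m; "eef_pos": TCP position; "orientation": TCP orientation; "contact_force": force on the tool from outside, world axes, zero at the start; "wrist_torque": the same for the moment, N m; "gripper_width": opening from 0.0 (shut) to 1.0 (fully open); "gripper_force": force on a finger pad.
Only numpy, scipy, OpenCV 4.12 (cv2) and the standard library are available. Lean on these libraries where they do the work, as an engineer would, in place of code of your own. Each camera call takes 0.05 s, during which the arm holds its last target. There are 200 camera calls.

### The job

Refit the cooker's two control boards in its card guide: slide the display board in first, all the way home against the stop, then the knob board behind it until the two butt together with no gap, both with their white plug end leading. Then flip the red-ended retaining bar fully down across the guide to lock them in, without disturbing the screwdriver on the mat.

Things in the scene. Friction and masses are not known exactly. Their poses are not given: they have to be found in the camera images.
- cooker: Open induction cooker, fixed: 340 x 400 mm galvanised tray, walls 45 mm high, copper coil, blower, and a raised black card guide along its side nearest the robot. Origin: centre of the underside; x points across the tray away from the robot, y along the guide to its closed end. The guide's centre line is at x = -105 mm, its floor 50 mm above the bench, from y = -165 to +165 mm.
- deck (a point): Centre of the loading deck, on the guide's floor and centre line (cooker y = -97.5 mm), axes as the cooker's. Boards are set down here: flat, 52 mm wide, open above and at both sides and at its outer end, from y = -165 to -53 mm in the cooker's frame (140 mm from its outer end to the rails).
- guide_entry (a point): Guide's centre line, on its floor, where the side rails begin (cooker y = -25 mm); axes as the cooker's. Before it, flared cheeks 14 mm high lead in over 28 mm, narrowing from 77 to 57 mm. Beyond it, rails 57 mm apart with lips over the board's edges (16.5 to 19 mm above the floor); a 43 mm wide slot stays open between the lips. Boards can only be pushed in along the floor, closed fingers follow in the slot.
- guide_stop (a point): Middle of the inner face of the stop that closes the guide, 7 mm above the guide's floor, 190 mm beyond guide_entry; axes as the cooker's (y points into the stop). The display board's plug end belongs against it.
- display_centre (a point): Display board: centre of its carrier, half-way up. A black block 54 mm wide (x), 110 long (y), 14 high, yellow circuit board on top, dark red display block 28 x 56 mm in the middle, top 26 mm above the underside. About 0.11 kg. White plug at its +y end, which leads into the guide. Starts on the 2 mm thick blue mat, plug end roughly towards the stop (within 0.45 rad of the guide's direction).
- display_plug (a point): Middle of the display board's leading (+y, white plug) end face, 7 mm up; axes as the board's.
- display_tail (a point): Middle of the display board's trailing (-y) end face, 7 mm up; axes as the board's. The push goes here.
- knob_centre (a point): Knob board: centre of its carrier, half-way up. A black block 54 mm wide (x), 90 long (y), 14 high, yellow circuit board on top, a round grey knob 24 mm across (top 29 mm above the underside) and two small keys. About 0.09 kg. White plug at its +y end, which leads. Starts on the blue mat as the display board does; which of the two lies nearer the robot varies.
- knob_plug (a point): Middle of the knob board's leading (+y, white plug) end face, 7 mm up; axes as the board's.
- knob_tail (a point): Middle of the knob board's trailing (-y) end face, 7 mm up; axes as the board's.
- retainer (a joint): Angle of the retaining bar, rad: 0 fully down, level across the guide; 1.57 upright; it starts open at 2.3 to 2.6, leaning away from the robot. Stiff hinge (about 0.5 N at the bar's end) that stays where it is left. When down, a leg 24 mm wide under the bar reaches 17 mm into the guide, 4 mm behind the seated knob board's tail; if that board is not far enough in, the leg lands on it.
- bar_hinge (a point): On the bar's hinge axis, which runs along the guide, on the side away from the robot: 40 mm from the guide's centre line, 17 mm before guide_entry, 22.5 mm above the guide's floor. Axes as the cooker's.
- bar_end (a point): Centre of the red roll, 9 mm thick and 20 mm long, at the free end of the bar (a steel strap 14 mm wide, 3 mm thick), 78 mm from the hinge axis. Turns with the bar.
- screwdriver: Orange-handled screwdriver lying at the mat's outer edge; leave it.
Things that resemble listed ones, but are neither listed nor needed, are in the scene too. Leave any turquoise look-alike of the part that bears display_centre alone.

How it is judged:
By the outcome, as a careful person would: the job done as asked, in the order asked, and still so for the second after the job is handed in, with the robot touching nothing.
It also fails if it takes over 70 s, if anything falls off the work surface, if the arm or the gripper's body presses on something with over 40 N, if the wrist force passes 120 N, or if a joint passes its speed limit or range.

## Working session

There is one attempt and no reset: what is moved stays moved. The work goes in short steps, Python scripts to look and compute and a tool call to move; the robot and the scene stay as the last step left them, time stands still between calls to the robot, and variables do not carry over. Pictures are saved under pics/ and viewed, at most 10 in all, crops included, and the job is handed in when it is done.

Besides the shell and the picture viewer there is one more tool, called after ">>>" as name(argument=value, ...) on one line, values as JSON. drive_tool: Moves the arm, as the interface text tells. Its arguments: {"type":"object","properties":{"fingers":{"type":"array"},"offset":{"type":"array"},"rotation":{"type":"array"},"grip_force":{"type":"number"}},"required":["fingers","offset","rotation"]}

```bash
mkdir -p pics
cat > h.py <<'E'
from cell import *
import numpy as np, cv2
from scipy.spatial.transform import Rotation as Rot
def snap(cam,name=None):
    p,d=read_camera(cam)
    if name: cv2.imwrite('pics/'+name,p[:,:,::-1])
    return p,d
def cloud(cam,d):
    c=calibration(cam);K=np.array(c["camera_matrix"]);R=np.array(c["R"]);t=np.array(c["t"])
    v,u=np.indices(d.shape)
    X=np.stack([(u-K[0,2])/K[0,0]*d,(v-K[1,2])/K[1,1]*d,d],-1)
    return (X-t)@R
def rot():
    q=read_state()["orientation"];return Rot.from_quat([q[1],q[2],q[3],q[0]])
E
python3 - <<'E'
from h import *
p,d=snap('top');q,e=snap('side')
np.savez('s0.npz',p=p,d=d,q=q,e=e)
cv2.imwrite('pics/a_top.png',cv2.resize(p[:,:,::-1],(800,600)))
cv2.imwrite('pics/a_side.png',cv2.resize(q[:,:,::-1],(800,600)))
for c in('top','side'):
  for n in['cooker','deck','guide_entry','guide_stop','display_centre','display_plug','display_tail','knob_centre','knob_plug','knob_tail','bar_hinge','bar_end','screwdriver']:
    try: print(c,n,[(np.round(r['location'],3).tolist(),round(r['conf'],2)) for r in tip_of(c,n)][:3])
    except Exception as x: print(n,x)
s=read_state();print(s['eef_pos'],s['orientation'],s['time_s'],s['contact_force'])
E
```

```text
top cooker [([0.613, 0.102, 0.002], 0.67)]
top deck [([0.514, 0.004, 0.051], 0.68)]
top guide_entry [([0.509, 0.071, 0.055], 0.69)]
top guide_stop [([0.504, 0.261, 0.054], 0.89)]
top display_centre [([0.341, 0.085, 0.009], 0.97), ([0.608, -0.238, 0.014], 0.82), ([0.412, -0.278, 0.007], 0.24)]
top display_plug [([0.605, -0.177, 0.015], 0.69), ([0.324, 0.033, 0.001], 0.65)]
top display_tail [([0.362, 0.139, 0.008], 0.86), ([0.605, -0.29, 0.008], 0.65)]
top knob_centre [([0.606, -0.29, 0.009], 0.5)]
top knob_plug [([0.44, -0.192, 0.011], 0.75)]
top knob_tail [([0.416, -0.283, 0.011], 0.8)]
top bar_hinge [([0.55, 0.058, 0.072], 0.65)]
top bar_end [([0.602, 0.059, 0.128], 0.57)]
top screwdriver [([0.474, -0.432, 0.002], 0.63)]
side cooker [([0.616, 0.1, -0.002], 0.89)]
side deck [([0.511, 0.003, 0.05], 0.71)]
side guide_entry [([0.51, 0.074, 0.053], 0.74)]
side guide_stop [([0.511, 0.261, 0.053], 0.62)]
side display_centre [([0.342, 0.089, 0.006], 0.88)]
side display_plug [([0.604, -0.18, 0.007], 0.72), ([0.322, 0.04, 0.005], 0.67)]
side display_tail [([0.361, 0.14, 0.008], 0.87), ([0.609, -0.29, 0.01], 0.61)]
side knob_centre [([0.423, -0.237, 0.01], 0.64)]
side knob_plug [([0.433, -0.198, 0.011], 0.97)]
side knob_tail [([0.409, -0.281, 0.01], 0.59), ([0.509, 0.263, 0.055], 0.31)]
side bar_hinge [([0.549, 0.057, 0.071], 0.67)]
side bar_end [([0.607, 0.058, 0.133], 0.79)]
side screwdriver [([0.471, -0.429, 0.001], 0.71)]
[ 0.1881668  -0.59602491  0.23130681] [3.50816992e-05 9.88330868e-01 1.52322335e-01 1.17817222e-05] 1.4 [-0.2536076  -0.39157225 -0.74078221]
```

View pics/a_top.png

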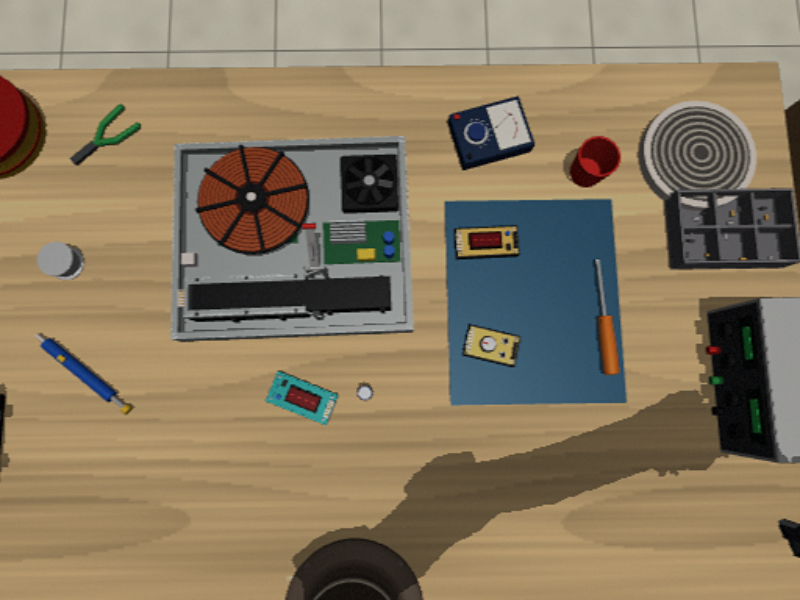

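View pics/a_side.png

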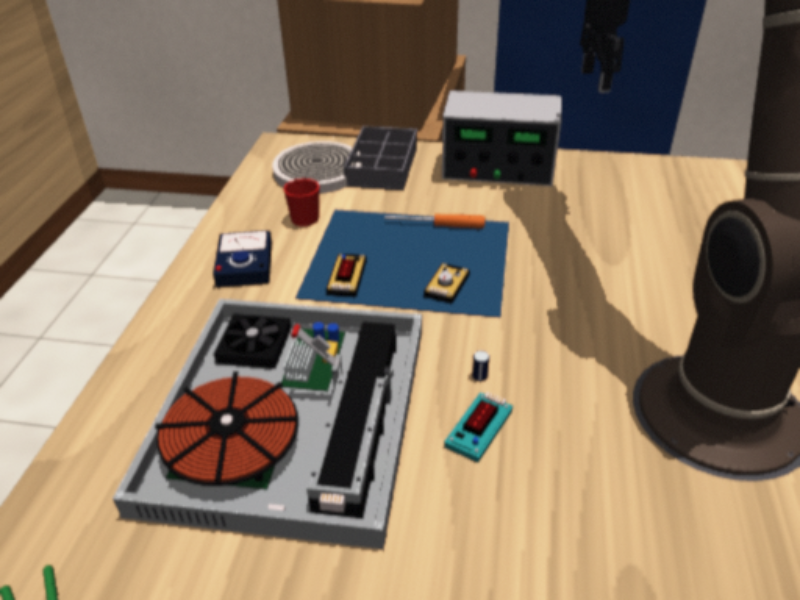

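The top view (800x600) shows two display-like boards: a yellow one on the mat at (487,241) and a turquoise one on the bench at (300,397). The yellow one on the blue mat fits the description. The knob board is at (490,345) and the screwdriver at (605,320). The bar is open, with its red end at (308,227). Next I'll measure poses from depth and confirm in a crop.

Run:
```python
from h import *
s=np.load('s0.npz')
c=s['p'][110:270,250:410][:,:,::-1]
cv2.imwrite('pics/b.png',cv2.resize(np.hstack([s['p'][140:240,280:345],s['p'][168:233,90:280][:, :].repeat(1,0)[:65]]) if 0 else s['p'][85:240,95:350],(800,486),interpolation=cv2.INTER_CUBIC)[:,:,::-1])
X=cloud('top',s['d']);Y=cloud('side',s['e'])
for nm,Z in(('top',X),('side',Y)):
  x,y,z=Z[...,0],Z[...,1],Z[...,2]
  m=(abs(x-.4)<.03)&(abs(y+.36)<.03); print(nm,'mat z',np.median(z[m]))
  for n,cx,cy in(('disp',.607,-.237),('knob',.423,-.24)):
    m=(abs(x-cx)<.06)&(abs(y-cy)<.085)&(z>.0095)&(z<.05)
    pts=np.c_[x[m],y[m]].astype(np.float32)
    r=cv2.minAreaRect(pts);print(nm,n,m.sum(),np.round(r[0],4),np.round(r[1],4),round(r[2],2),'z',np.round(np.percentile(z[m],[10,50,90,99]),4))
  # guide: floor & rails
  for z0,z1 in((.045,.055),(.06,.066),(.066,.072)):
    m=(abs(x-.51)<.06)&(y>-.09)&(y<.29)&(z>z0)&(z<z1)
    pts=np.c_[x[m],y[m]].astype(np.float32)
    if m.sum()>20:
      r=cv2.minAreaRect(pts);print(nm,'guide',z0,m.sum(),np.round(r[0],4),np.round(r[1],4),round(r[2],2), np.round(np.median(z[m]),4))
  # wall tops
  m=(x>.38)&(x<.85)&(y>-.15)&(y<.36)&(z>.035)&(z<.05)
  r=cv2.minAreaRect(np.c_[x[m],y[m]].astype(np.float32));print(nm,'tray',np.round(r[0],4),np.round(r[1],4),round(r[2],2))
```

```text
top mat z 0.001745078101269199
top disp 786 [ 0.6057 -0.2353] [0.0551 0.1102] 1.88 z [0.0142 0.0178 0.0284 0.0313]
top knob 695 [ 0.4243 -0.2366] [0.0899 0.0544] 75.56 z [0.0144 0.0172 0.0248 0.0326]
top guide 0.045 2499 [0.5064 0.0998] [0.1159 0.3808] 1.0 0.0494
top guide 0.06 157 [0.5104 0.1645] [0.2351 0.076 ] 89.74 0.0638
top guide 0.066 683 [0.5113 0.1607] [0.2376 0.0767] 89.36 0.0685
top tray [0.6149 0.1017] [0.3416 0.4015] 1.41
side mat z 0.0014780639481946898
side disp 487 [ 0.6051 -0.2337] [0.0554 0.1134] 1.12 z [0.014  0.0178 0.0278 0.0302]
side knob 439 [ 0.424  -0.2366] [0.0959 0.0571] 77.16 z [0.0132 0.0171 0.0269 0.0324]
side guide 0.045 2598 [0.5063 0.1002] [0.3801 0.1143] 89.54 0.0496
side guide 0.06 229 [0.5121 0.1624] [0.2398 0.0816] 89.39 0.0631
side guide 0.066 932 [0.5131 0.1579] [0.0797 0.2335] 0.35 0.0688
side tray [0.6147 0.1008] [0.3415 0.4044] 1.48
```

View pics/b.png

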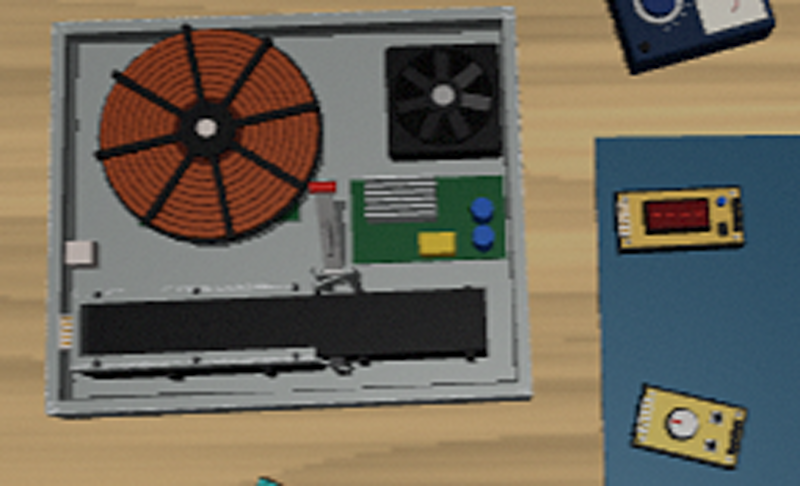

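The crop confirms it: the display board is the yellow one on the mat at crop (680,218) and the knob board is at (690,425). Both have white plugs at the left (+y). The turquoise one is the decoy.

```bash
cat >> h.py <<'E'
def phi_now():
    x=rot().as_matrix()[:,0]; return np.degrees(np.arctan2(x[1],x[0]))
CK=np.array([.6148,.1012]);A=0.0252
def ck(x,y): return CK+np.array([[np.cos(A),-np.sin(A)],[np.sin(A),np.cos(A)]])@np.array([x,y])
def plan(wps):
    # wps: (x,y,z,phi); prints rounded offset / rotation for one call each, chained
    s=read_state();p=np.array(s['eef_pos']);f=phi_now()
    print('t',round(s['time_s'],2),'at',np.round(p,4),round(f,2),'F',np.round(s['contact_force'],1),'w',round(s['gripper_width'],3))
    for w in wps:
        a=np.radians(f);T=np.array([[np.cos(a),np.sin(a),0],[np.sin(a),-np.cos(a),0],[0,0,-1]])
        o=np.round(T.T@(np.array(w[:3])-p)/.12,3);r=round(-((w[3]-f+180)%360-180)/180,4)
        n=np.linalg.norm(o)*.12/.0625
        print(o.tolist(),[0,0,r],'rows>=',round(max(n,abs(r)*180/10.7),1), 'REFUSED' if abs(o).max()>1 else '')
        p=p+T@(o*.12);f=f-r*180
E
python3 - <<'E'
from h import *
plan([(.30,-.53,.20,60),(.41,-.43,.16,91.5),(.51,-.335,.12,91.5),(.6055,-.235,.08,91.5),(.6055,-.235,.0,91.5)])
E
```

```text
t 1.4 at [ 0.1882 -0.596   0.2313] 17.52 F [-0.3 -0.4 -0.7] w 1.004
[1.054, -0.244, 0.261] [0, 0, np.float64(-0.236)] rows>= 4.0 REFUSED
[1.18, 0.377, 0.333] [0, 0, np.float64(-0.175)] rows>= 2.9 REFUSED
[0.77, 0.854, 0.334] [0, 0, np.float64(0.0)] rows>= 2.3 
[0.812, 0.818, 0.333] [0, 0, np.float64(0.0)] rows>= 2.3 
[-0.0, -0.0, 0.667] [0, 0, np.float64(0.0)] rows>= 1.3
```

Run:
```python
from h import *
plan([(.285,-.54,.20,60),(.37,-.46,.17,91.5),(.47,-.365,.13,91.5),(.55,-.29,.10,91.5),(.6055,-.235,.08,91.5)])
```

```text
t 1.4 at [ 0.1882 -0.596   0.2313] 17.52 F [-0.3 -0.4 -0.7] w 1.004
[0.91, -0.202, 0.261] [0, 0, np.float64(-0.236)] rows>= 4.0 
[0.932, 0.28, 0.25] [0, 0, np.float64(-0.175)] rows>= 2.9 
[0.769, 0.854, 0.333] [0, 0, np.float64(0.0)] rows>= 2.3 
[0.608, 0.683, 0.25] [0, 0, np.float64(0.0)] rows>= 1.8 
[0.446, 0.474, 0.167] [0, 0, np.float64(0.0)] rows>= 1.3
```

>>> drive_tool(fingers=[0.9,0.9,0.9,0.9,0.9], offset=[[0.91,-0.2,0.26],[0.91,-0.2,0.26],[0.91,-0.2,0.26],[0.91,-0.2,0.26],[0.91,-0.2,0.26]], rotation=[[0,0,-0.236],[0,0,-0.236],[0,0,-0.236],[0,0,-0.236],[0,0,-0.236]])

```text
time_s: 2.02
eef_pos: [0.285, -0.5403, 0.2]
orientation: [-0.0, 0.866, 0.499, 0.0]
contact_force: [0.1, -0.8, -1.0]
gripper_width: 0.902
gripper_force: 0.0
```

>>> drive_tool(fingers=[0.9,0.9,0.9,0.9], offset=[[0.93,0.28,0.25],[0.93,0.28,0.25],[0.93,0.28,0.25],[0.93,0.28,0.25]], rotation=[[0,0,-0.175],[0,0,-0.175],[0,0,-0.175],[0,0,-0.175]])

```text
time_s: 2.52
eef_pos: [0.3701, -0.4603, 0.17]
orientation: [-0.0, 0.699, 0.715, -0.0]
contact_force: [-0.4, -0.6, -0.9]
gripper_width: 0.906
gripper_force: 0.0
```

>>> drive_tool(fingers=[0.9,0.9,0.9,0.9], offset=[[0.77,0.85,0.33],[0.77,0.85,0.33],[0.77,0.85,0.33],[0.77,0.85,0.33]], rotation=[[0,0,0],[0,0,0],[0,0,0],[0,0,0]])

```text
time_s: 3.02
eef_pos: [0.4696, -0.3653, 0.1303]
orientation: [-0.0, 0.699, 0.715, -0.0]
contact_force: [-0.9, -0.4, -0.7]
gripper_width: 0.9
gripper_force: 0.0
```

>>> drive_tool(fingers=[0.9,0.9,0.9,0.9], offset=[[0.61,0.68,0.25],[0.61,0.68,0.25],[0.61,0.68,0.25],[0.61,0.68,0.25]], rotation=[[0,0,0],[0,0,0],[0,0,0],[0,0,0]])

```text
time_s: 3.52
eef_pos: [0.5477, -0.293, 0.1008]
orientation: [0.0, 0.699, 0.715, -0.001]
contact_force: [-0.5, -1.1, -0.1]
gripper_width: 0.899
gripper_force: 0.0
```

Run:
```python
from h import *
plan([(.6055,-.235,.06,91.5),(.6055,-.235,.003,91.5)])
```

```text
t 3.52 at [ 0.5477 -0.293   0.1008] 91.24 F [-0.5 -1.1 -0.1] w 0.899
[0.473, 0.492, 0.34] [0, 0, np.float64(-0.0015)] rows>= 1.5 
[-0.0, -0.0, 0.475] [0, 0, np.float64(0.0)] rows>= 0.9
```

>>> drive_tool(fingers=[0.9,0.9,0.9,0.9], offset=[[0.46,0.47,0.34],[0.46,0.47,0.34],[0.46,0.47,0.34],[0.46,0.47,0.34]], rotation=[[0,0,0],[0,0,0],[0,0,0],[0,0,0]])

```text
time_s: 4.03
eef_pos: [0.6029, -0.2367, 0.0603]
orientation: [0.001, 0.699, 0.715, -0.001]
contact_force: [-0.7, -1.0, 0.3]
gripper_width: 0.9
gripper_force: 0.0
```

Run:
```python
from h import *
plan([(.6055,-.235,.003,91.5)])
```

```text
t 4.03 at [ 0.6029 -0.2367  0.0603] 91.27 F [-0.7 -1.   0.3] w 0.9
[0.014, 0.022, 0.477] [0, 0, np.float64(-0.0013)] rows>= 0.9
```

>>> drive_tool(fingers=[0.9,0.9,0.9], offset=[[0.014,0.02,0.35],[0.014,0.02,0.475],[0.014,0.02,0.475]], rotation=[[0,0,0],[0,0,0],[0,0,0]])

```text
time_s: 4.4
eef_pos: [0.6051, -0.2329, 0.0022]
orientation: [-0.001, 0.698, 0.716, -0.001]
contact_force: [-0.2, -0.2, 0.4]
gripper_width: 0.903
gripper_force: 0.0
```

>>> drive_tool(fingers=[0.5,0.4,0.4,0.4,0.4], offset=[[0,0,0],[0,0,0],[0,0,0],[0,0,0],[0,0,0]], rotation=[[0,0,0],[0,0,0],[0,0,0],[0,0,0],[0,0,0]], grip_force=30)

```text
time_s: 5.03
eef_pos: [0.6074, -0.2322, 0.0044]
orientation: [0.001, 0.698, 0.716, 0.0]
contact_force: [-1.4, -0.5, 6.9]
gripper_width: 0.62
gripper_force: 32.7
```

Run:
```python
from h import *
d=ck(-.105,-.101);print(d)
f=90+np.degrees(A)
plan([(.605,-.232,.11,91.5),(.56,-.13,.115,f),(*d,.10,f),(*d,.054,f)])
```

```text
[ 0.51237827 -0.00241365]
t 5.03 at [ 0.6074 -0.2322  0.0044] 91.49 F [-1.4 -0.5  6.9] w 0.62
[0.002, -0.02, -0.88] [0, 0, np.float64(-0.0001)] rows>= 1.7 
[0.86, -0.352, -0.042] [0, 0, np.float64(0.0004)] rows>= 1.8 
[1.073, -0.37, 0.125] [0, 0, np.float64(-0.0)] rows>= 2.2 REFUSED
[-0.0, -0.0, 0.383] [0, 0, np.float64(-0.0)] rows>= 0.7
```

>>> drive_tool(fingers=[0.4,0.4,0.4,0.4], offset=[[0,0,-0.2],[0,0,-0.5],[0,-0.02,-0.88],[0,-0.02,-0.88]], rotation=[[0,0,0],[0,0,0],[0,0,0],[0,0,0]])

```text
time_s: 5.52
eef_pos: [0.6065, -0.2323, 0.1128]
orientation: [0.003, 0.698, 0.716, 0.002]
contact_force: [0.2, 0.4, -1.8]
gripper_width: 0.623
gripper_force: 32.1
```

>>> drive_tool(fingers=[0.4,0.4,0.4,0.4], offset=[[0.4,-0.17,-0.04],[0.9,-0.36,-0.04],[0.9,-0.36,-0.04],[0.9,-0.36,-0.04]], rotation=[[0,0,0],[0,0,0],[0,0,0],[0,0,0]])

```text
time_s: 6.02
eef_pos: [0.5579, -0.125, 0.1128]
orientation: [0.0, 0.697, 0.717, -0.0]
contact_force: [-0.2, -1.1, -0.5]
gripper_width: 0.621
gripper_force: 32.1
```

>>> drive_tool(fingers=[0.4,0.4,0.4,0.4], offset=[[0.4,-0.17,0],[0.8,-0.3,0],[0.95,-0.37,0.1],[0.95,-0.37,0.1]], rotation=[[0,0,0],[0,0,0],[0,0,0],[0,0,0]])

```text
time_s: 6.52
eef_pos: [0.5102, -0.012, 0.1003]
orientation: [-0.001, 0.697, 0.717, -0.001]
contact_force: [0.0, -0.4, -1.6]
gripper_width: 0.624
gripper_force: 32.2
```

Run:
```python
from h import *
d=ck(-.105,-.101);print(d)
f=90+np.degrees(A)
plan([(*d,.07,f),(*d,.053,f)])
p,D=snap('top');
cv2.imwrite('pics/c.png',cv2.resize(p[110:260,220:360],(700,750))[:600,:,::-1])
X=cloud('top',D);x,y,z=X[...,0],X[...,1],X[...,2]
hsv=cv2.cvtColor(p,cv2.COLOR_RGB2HSV)
m=(hsv[...,0]>18)&(hsv[...,0]<35)&(hsv[...,1]>90)&(z>.06)&(z<.13)&(abs(x-.51)<.06)&(abs(y)<.12)
r=cv2.minAreaRect(np.c_[x[m],y[m]].astype(np.float32));print(m.sum(),r,np.median(z[m]))
```

```text
[ 0.51237827 -0.00241365]
t 6.53 at [ 0.5102 -0.012   0.1003] 91.56 F [ 0.  -0.4 -1.6] w 0.624
[0.079, 0.02, 0.253] [0, 0, np.float64(0.0006)] rows>= 0.5 
[0.0, 0.0, 0.141] [0, 0, np.float64(0.0)] rows>= 0.3 
0 ((0.0, 0.0), (0.0, 0.0), 0.0) nan
  return _methods._mean(a, axis=axis, dtype=dtype,
  ret = ret.dtype.type(ret / rcount)
```

>>> drive_tool(fingers=[0.4,0.4,0.4,0.4], offset=[[0.08,0.02,0.1],[0.08,0.02,0.25],[0.08,0.02,0.35],[0.08,0.02,0.38]], rotation=[[0,0,0],[0,0,0],[0,0,0],[0,0,0]])

```text
time_s: 7.08
eef_pos: [0.5126, -0.0029, 0.0544]
orientation: [-0.001, 0.698, 0.716, -0.001]
contact_force: [-0.1, 0.8, -0.3]
gripper_width: 0.616
gripper_force: 32.1
```

>>> drive_tool(fingers=[0.4,0.4], offset=[[0,0,0.015],[0,0,0.015]], rotation=[[0,0,0],[0,0,0]])

```text
time_s: 7.32
eef_pos: [0.5131, -0.0025, 0.0539]
orientation: [0.0, 0.698, 0.716, 0.0]
contact_force: [0.4, 0.0, -0.0]
gripper_width: 0.621
gripper_force: 32.1
```

>>> drive_tool(fingers=[0.4,0.4], offset=[[0,0,0.015],[0,0,0.015]], rotation=[[0,0,0],[0,0,0]])

```text
time_s: 7.58
eef_pos: [0.5132, -0.0024, 0.0523]
orientation: [0.0, 0.698, 0.716, 0.0]
contact_force: [-0.4, -0.2, 1.8]
gripper_width: 0.619
gripper_force: 32.5
```

>>> drive_tool(fingers=[0.8,0.9,0.9,0.9], offset=[[0,0,0],[0,0,0],[0,0,0],[0,0,0]], rotation=[[0,0,0],[0,0,0],[0,0,0],[0,0,0]])

```text
time_s: 8.07
eef_pos: [0.5128, -0.0024, 0.0519]
orientation: [0.0, 0.698, 0.716, -0.0]
contact_force: [0.3, 0.1, -0.5]
gripper_width: 0.898
gripper_force: 0.0
```

>>> drive_tool(fingers=[0.9,0.9,0,0,0], offset=[[0,0,-0.3],[0,0,-0.5],[-0.4,0,-0.5],[-0.8,0,-0.5],[-0.8,0,-0.5]], rotation=[[0,0,0],[0,0,0],[0,0,0],[0,0,0],[0,0,0]])

```text
time_s: 8.7
eef_pos: [0.5149, -0.103, 0.1117]
orientation: [0.0, 0.7, 0.714, -0.001]
contact_force: [0.5, 0.9, 0.4]
gripper_width: 0.264
gripper_force: 0.0
```

```bash
cat > m.py <<'E'
from h import *
import sys
def board(cx,cy,rx=.06,ry=.1,z0=.06,z1=.095):
  for c in('top','side'):
    p,D=snap(c); X=cloud(c,D);x,y,z=X[...,0],X[...,1],X[...,2]
    hsv=cv2.cvtColor(p,cv2.COLOR_RGB2HSV)
    m=(hsv[...,0]>15)&(hsv[...,0]<35)&(hsv[...,1]>70)&(hsv[...,2]>70)&(z>z0)&(z<z1)&(abs(x-cx)<rx)&(abs(y-cy)<ry)
    if m.sum()<10: print(c,'few',m.sum());continue
    P=np.c_[x[m],y[m]]-CK; Q=P@np.array([[np.cos(A),-np.sin(A)],[np.sin(A),np.cos(A)]])
    r=cv2.minAreaRect((1000*Q).astype(np.float32))
    print(c,m.sum(),'cooker-frame mm',np.round(r[0],1),np.round(r[1],1),round(r[2],1),'y range',np.round(1000*np.percentile(Q[:,1],[0,1,99,100]),1),'z',np.round(np.median(z[m]),4))
E
python3 - <<'E'
from m import *
p,D=snap('top');print([(np.round(r['location'],3),round(r['conf'],2)) for r in tip_of('top','display_tail')])
cv2.imwrite('pics/c.png',cv2.resize(p[110:230,200:360],(800,600),interpolation=cv2.INTER_CUBIC)[:,:,::-1])
board(.512,-.003)
f=90+np.degrees(A)
plan([(*ck(-.105,-.19),.1,f)])
E
```

```text
[(array([ 0.511, -0.06 ,  0.058]), 0.83), (array([0.361, 0.14 , 0.007]), 0.6)]
top 469 cooker-frame mm [-104.4 -104.9] [ 50.1 105.8] 0.5 y range [-157.9 -155.9  -54.1  -52. ] z 0.0646
side 364 cooker-frame mm [ -91.6 -101. ] [108.7  78.5] 89.6 y range [-155.4 -154.   -49.3  -46.9] z 0.0647
t 8.9 at [ 0.5153 -0.097   0.1119] 91.59 F [-0.9  0.2 -0.7] w 0.002
[0.047, -0.005, 0.099] [0, 0, np.float64(0.0008)] rows>= 0.2
```

View pics/c.png

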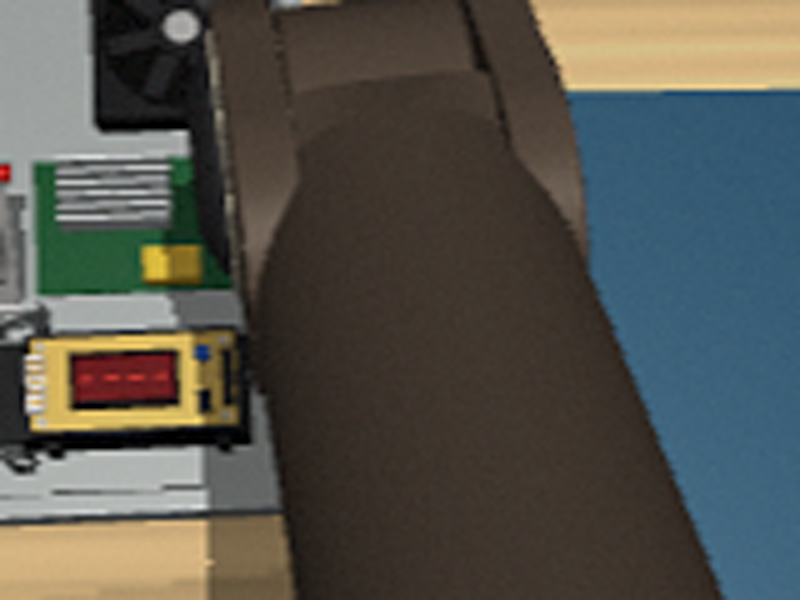

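The picture shows the display board flat and square on the deck at crop (130,385), plug to the left. I'll lower the shut fingers behind its tail and push.

>>> drive_tool(fingers=[0,0,0], offset=[[0.04,0,0.2],[0.04,0,0.46],[0.04,0,0.46]], rotation=[[0,0,0],[0,0,0],[0,0,0]])

```text
time_s: 9.28
eef_pos: [0.5136, -0.0918, 0.0551]
orientation: [-0.002, 0.697, 0.717, -0.001]
contact_force: [-0.6, 0.2, -0.2]
gripper_width: -0.001
gripper_force: 0.0
```

Run:
```python
from h import *
f=90+np.degrees(A)
plan([(*ck(-.105,-.08),.056,f),(*ck(-.105,.02),.056,f),(*ck(-.105,.044),.056,f)])
```

```text
t 9.28 at [ 0.5136 -0.0918  0.0551] 91.65 F [-0.6  0.2 -0.2] w -0.001
[0.92, 0.011, -0.008] [0, 0, np.float64(0.0011)] rows>= 1.8 
[0.834, 0.001, 0.0] [0, 0, np.float64(0.0)] rows>= 1.6 
[0.2, -0.0, 0.0] [0, 0, np.float64(0.0)] rows>= 0.4
```

>>> drive_tool(fingers=[0,0,0,0,0], offset=[[0.12,0.01,-0.01],[0.3,0.01,-0.01],[0.5,0.01,-0.01],[0.7,0.01,-0.01],[0.9,0.01,-0.01]], rotation=[[0,0,0],[0,0,0],[0,0,0],[0,0,0],[0,0,0]])

```text
time_s: 9.9
eef_pos: [0.5143, 0.0166, 0.0596]
orientation: [0.001, 0.697, 0.717, 0.001]
contact_force: [0.9, 0.3, -0.4]
gripper_width: 0.003
gripper_force: 0.2
```

Run:
```python
from h import *
f=90+np.degrees(A)
plan([(*ck(-.105,.03),.056,f)])
```

```text
t 9.9 at [0.5143 0.0166 0.0596] 91.56 F [ 0.9  0.3 -0.4] w 0.003
[0.934, -0.018, 0.03] [0, 0, np.float64(0.0006)] rows>= 1.8
```

>>> drive_tool(fingers=[0,0,0,0,0], offset=[[0.2,-0.01,0.015],[0.4,-0.01,0.02],[0.6,-0.01,0.02],[0.8,-0.01,0.02],[0.9,-0.01,0.02]], rotation=[[0,0,0],[0,0,0],[0,0,0],[0,0,0],[0,0,0]])

```text
time_s: 10.52
eef_pos: [0.5099, 0.125, 0.057]
orientation: [0.0, 0.697, 0.717, 0.001]
contact_force: [0.3, -1.6, 1.4]
gripper_width: 0.004
gripper_force: 0.6
```

Run:
```python
from m import *
f=90+np.degrees(A)
plan([(*ck(-.105,.044),.056,f)])
board(.508,.17)
plan([])
```

```text
t 10.53 at [0.5099 0.125  0.057 ] 91.65 F [ 0.3 -1.6  1.4] w 0.004
[0.147, -0.006, 0.008] [0, 0, np.float64(0.0011)] rows>= 0.3 
top few 0
side 399 cooker-frame mm [-105.2   95.4] [106.9  44. ] 89.7 y range [ 41.9  46.2 146.2 148.7] z 0.065
t 10.62 at [0.5098 0.1245 0.0565] 91.66 F [-0.2 -0.6  1.2] w 0.002
```

>>> drive_tool(fingers=[0,0,0], offset=[[0.06,0,0],[0.1,0,0],[0.12,0,0]], rotation=[[0,0,0],[0,0,0],[0,0,0]])

```text
time_s: 11.0
eef_pos: [0.5092, 0.1365, 0.0555]
orientation: [0.0, 0.698, 0.716, -0.0]
contact_force: [-0.1, -1.2, 0.6]
gripper_width: -0.001
gripper_force: 0.6
```

>>> drive_tool(fingers=[0,0], offset=[[0.02,0,0],[0.02,0,0]], rotation=[[0,0,0],[0,0,0]])

```text
time_s: 11.25
eef_pos: [0.509, 0.1393, 0.0554]
orientation: [-0.0, 0.698, 0.716, 0.0]
contact_force: [0.3, -0.5, 0.3]
gripper_width: -0.001
gripper_force: 0.0
```

>>> drive_tool(fingers=[0,0], offset=[[0.025,0,0],[0.025,0,0]], rotation=[[0,0,0],[0,0,0]])

```text
time_s: 11.5
eef_pos: [0.5089, 0.1425, 0.0554]
orientation: [-0.0, 0.698, 0.716, 0.0]
contact_force: [0.2, -0.3, 0.1]
gripper_width: 0.002
gripper_force: 0.0
```

>>> drive_tool(fingers=[0,0], offset=[[0.025,0,0],[0.025,0,0]], rotation=[[0,0,0],[0,0,0]])

```text
time_s: 11.75
eef_pos: [0.5089, 0.1426, 0.0554]
orientation: [0.001, 0.698, 0.716, -0.002]
contact_force: [-0.8, -7.3, 3.3]
gripper_width: 0.001
gripper_force: 3.8
```

>>> drive_tool(fingers=[0,0], offset=[[0.025,0,0],[0.025,0,0]], rotation=[[0,0,0],[0,0,0]])

```text
time_s: 12.0
eef_pos: [0.5089, 0.1427, 0.0554]
orientation: [0.002, 0.699, 0.715, -0.003]
contact_force: [-0.7, -14.9, 6.7]
gripper_width: 0.001
gripper_force: 7.6
```

>>> drive_tool(fingers=[0,0,0,0], offset=[[-0.2,0,0],[-0.2,0,-0.4],[-0.2,0,-0.75],[-0.2,0,-0.75]], rotation=[[0,0,0],[0,0,0],[0,0,0],[0,0,0]])

```text
time_s: 12.5
eef_pos: [0.5115, 0.1251, 0.1487]
orientation: [0.002, 0.698, 0.716, 0.003]
contact_force: [0.4, -0.1, 0.2]
gripper_width: -0.003
gripper_force: 0.0
```

Run:
```python
from m import *
board(.508,.2)
f=75.8
plan([(.50,.02,.145,90),(.475,-.08,.13,80),(.44,-.18,.10,f),(.424,-.2366,.06,f),(.424,-.2366,.003,f)])
```

```text
top few 0
side 424 cooker-frame mm [-105.3  116.1] [ 44.6 122. ] 0.3 y range [ 55.   61.  162.9 177.1] z 0.0653
t 12.6 at [0.5095 0.1242 0.1455] 91.5 F [ 0.5  0.6 -0.5] w 0.0
[-0.866, -0.102, 0.004] [0, 0, np.float64(0.0083)] rows>= 1.7 
[-0.833, -0.208, 0.125] [0, 0, np.float64(0.0556)] rows>= 1.7 
[-0.871, -0.143, 0.25] [0, 0, np.float64(0.0233)] rows>= 1.8 
[-0.49, -0.013, 0.334] [0, 0, np.float64(0.0)] rows>= 1.1 
[-0.0, -0.0, 0.475] [0, 0, np.float64(0.0)] rows>= 0.9
```

>>> drive_tool(fingers=[0,0,0], offset=[[-0.4,-0.05,0],[-0.866,-0.1,0],[-0.866,-0.1,0]], rotation=[[0,0,0.008],[0,0,0.008],[0,0,0.008]])

```text
time_s: 12.98
eef_pos: [0.4988, 0.0149, 0.1437]
orientation: [-0.0, 0.709, 0.705, -0.002]
contact_force: [-0.5, 0.5, 0.2]
gripper_width: -0.001
gripper_force: 0.0
```

>>> drive_tool(fingers=[0.5,0.9,0.9], offset=[[-0.4,-0.1,0.06],[-0.833,-0.208,0.125],[-0.833,-0.208,0.125]], rotation=[[0,0,0.03],[0,0,0.056],[0,0,0.056]])

```text
time_s: 13.35
eef_pos: [0.4732, -0.0833, 0.1287]
orientation: [-0.001, 0.768, 0.64, -0.002]
contact_force: [-0.0, 0.8, 0.5]
gripper_width: 0.631
gripper_force: 0.0
```

>>> drive_tool(fingers=[0.9,0.9,0.9], offset=[[-0.4,-0.07,0.12],[-0.87,-0.143,0.25],[-0.87,-0.143,0.25]], rotation=[[0,0,0.023],[0,0,0.023],[0,0,0.023]])

```text
time_s: 13.72
eef_pos: [0.4378, -0.1823, 0.0985]
orientation: [-0.001, 0.79, 0.613, -0.002]
contact_force: [0.0, 0.4, 0.5]
gripper_width: 0.9
gripper_force: 0.0
```

>>> drive_tool(fingers=[0.9,0.9,0.9,0.9], offset=[[-0.3,-0.013,0.2],[-0.49,-0.013,0.33],[-0.49,-0.013,0.33],[-0.49,-0.013,0.33]], rotation=[[0,0,0],[0,0,0],[0,0,0],[0,0,0]])

```text
time_s: 14.22
eef_pos: [0.4254, -0.2345, 0.0609]
orientation: [-0.0, 0.788, 0.615, 0.0]
contact_force: [0.0, 0.5, 0.6]
gripper_width: 0.901
gripper_force: 0.0
```

Run:
```python
from m import *
plan([(.424,-.2366,.003,75.8)])
```

```text
t 14.22 at [ 0.4254 -0.2345  0.0609] 75.97 F [0.  0.5 0.6] w 0.901
[-0.019, -0.007, 0.483] [0, 0, np.float64(0.0009)] rows>= 0.9
```

>>> drive_tool(fingers=[0.9,0.9,0.9], offset=[[-0.015,-0.007,0.3],[-0.015,-0.007,0.475],[-0.015,-0.007,0.475]], rotation=[[0,0,0],[0,0,0],[0,0,0]])

```text
time_s: 14.6
eef_pos: [0.4233, -0.2361, 0.0033]
orientation: [-0.001, 0.788, 0.616, -0.0]
contact_force: [0.5, 0.0, -0.2]
gripper_width: 0.903
gripper_force: 0.0
```

>>> drive_tool(fingers=[0.5,0.4,0.4,0.4,0.4], offset=[[0,0,0],[0,0,0],[0,0,0],[0,0,0],[0,0,0]], rotation=[[0,0,0],[0,0,0],[0,0,0],[0,0,0],[0,0,0]], grip_force=30)

```text
time_s: 15.22
eef_pos: [0.4243, -0.2377, 0.0052]
orientation: [0.001, 0.789, 0.615, 0.001]
contact_force: [0.4, 4.1, 7.1]
gripper_width: 0.62
gripper_force: 32.0
```

Run:
```python
from h import *
f=90+np.degrees(A);d=ck(-.105,-.103);print(d)
plan([(.424,-.2366,.11,75.8),(.465,-.14,.115,85),(.495,-.05,.115,f),(*d,.09,f),(*d,.054,f)])
```

```text
[ 0.51242866 -0.00441302]
t 15.22 at [ 0.4243 -0.2377  0.0052] 75.88 F [0.4 4.1 7.1] w 0.62
[0.009, -0.005, -0.873] [0, 0, np.float64(0.0004)] rows>= 1.7 
[0.864, 0.134, -0.042] [0, 0, np.float64(-0.0511)] rows>= 1.7 
[0.769, 0.184, 0.0] [0, 0, np.float64(-0.0358)] rows>= 1.5 
[0.376, 0.154, 0.209] [0, 0, np.float64(0.0)] rows>= 0.9 
[-0.0, 0.0, 0.3] [0, 0, np.float64(0.0)] rows>= 0.6
```

>>> drive_tool(fingers=[0.4,0.4,0.4,0.4], offset=[[0,0,-0.2],[0,0,-0.5],[0,0,-0.87],[0,0,-0.87]], rotation=[[0,0,0],[0,0,0],[0,0,0],[0,0,0]])

```text
time_s: 15.72
eef_pos: [0.4253, -0.2392, 0.1119]
orientation: [0.003, 0.789, 0.614, 0.001]
contact_force: [0.2, -0.4, -1.3]
gripper_width: 0.622
gripper_force: 32.5
```

>>> drive_tool(fingers=[0.4,0.4,0.4,0.4], offset=[[0.4,0.06,-0.04],[0.86,0.134,-0.04],[0.86,0.134,-0.04],[0.86,0.134,-0.04]], rotation=[[0,0,-0.03],[0,0,-0.051],[0,0,-0.051],[0,0,-0.051]])

```text
time_s: 16.23
eef_pos: [0.4633, -0.1421, 0.1125]
orientation: [-0.0, 0.737, 0.676, -0.001]
contact_force: [-0.1, -0.1, -0.8]
gripper_width: 0.619
gripper_force: 32.5
```

>>> drive_tool(fingers=[0.4,0.4,0.4,0.4], offset=[[0.4,0.09,0],[0.77,0.184,0],[0.77,0.184,0],[0.77,0.184,0]], rotation=[[0,0,-0.02],[0,0,-0.036],[0,0,-0.036],[0,0,-0.036]])

```text
time_s: 16.73
eef_pos: [0.4933, -0.0535, 0.1126]
orientation: [-0.0, 0.699, 0.716, -0.001]
contact_force: [-0.6, 0.0, -1.4]
gripper_width: 0.623
gripper_force: 32.5
```

>>> drive_tool(fingers=[0.4,0.4,0.4,0.4], offset=[[0.2,0.08,0],[0.37,0.154,0.15],[0.37,0.154,0.2],[0.37,0.154,0.2]], rotation=[[0,0,0],[0,0,0],[0,0,0],[0,0,0]])

```text
time_s: 17.23
eef_pos: [0.5104, -0.009, 0.0885]
orientation: [-0.0, 0.699, 0.715, -0.001]
contact_force: [-0.2, 0.1, -1.6]
gripper_width: 0.618
gripper_force: 32.5
```

Run:
```python
from h import *
f=90+np.degrees(A);d=ck(-.105,-.103);print(d)
plan([(*d,.053,f)])
```

```text
[ 0.51242866 -0.00441302]
t 17.23 at [ 0.5104 -0.009   0.0885] 91.37 F [-0.2  0.1 -1.6] w 0.618
[0.038, 0.018, 0.296] [0, 0, np.float64(-0.0004)] rows>= 0.6
```

>>> drive_tool(fingers=[0.4,0.4,0.4,0.4], offset=[[0.035,0.018,0.1],[0.035,0.018,0.2],[0.035,0.018,0.28],[0.035,0.018,0.295]], rotation=[[0,0,0],[0,0,0],[0,0,0],[0,0,0]])

```text
time_s: 17.73
eef_pos: [0.5128, -0.0029, 0.0532]
orientation: [-0.0, 0.698, 0.716, -0.001]
contact_force: [-5.5, -0.5, 16.2]
gripper_width: 0.623
gripper_force: 34.2
```

>>> drive_tool(fingers=[0.4,0.4], offset=[[0,0,0.012],[0,0,0.012]], rotation=[[0,0,0],[0,0,0]])

```text
time_s: 17.98
eef_pos: [0.5128, -0.0029, 0.0532]
orientation: [0.0, 0.698, 0.716, -0.001]
contact_force: [-7.8, -1.4, 16.0]
gripper_width: 0.625
gripper_force: 34.3
```

>>> drive_tool(fingers=[0.8,0.9,0.9,0.9], offset=[[0,0,-0.02],[0,0,-0.02],[0,0,-0.02],[0,0,-0.02]], rotation=[[0,0,0],[0,0,0],[0,0,0],[0,0,0]])

```text
time_s: 18.48
eef_pos: [0.5133, -0.0026, 0.0545]
orientation: [-0.0, 0.698, 0.716, -0.0]
contact_force: [-1.1, 0.3, 0.1]
gripper_width: 0.9
gripper_force: 0.0
```

>>> drive_tool(fingers=[0.9,0.9,0,0,0], offset=[[0,0,-0.3],[0,0,-0.5],[-0.4,0,-0.5],[-0.72,0,-0.5],[-0.72,0,-0.5]], rotation=[[0,0,0],[0,0,0],[0,0,0],[0,0,0],[0,0,0]])

```text
time_s: 19.1
eef_pos: [0.5153, -0.0927, 0.1144]
orientation: [0.0, 0.7, 0.714, -0.001]
contact_force: [-0.2, 1.1, 0.4]
gripper_width: 0.262
gripper_force: 0.0
```

Run:
```python
from m import *
board(.512,-.003)
p,D=snap('top')
cv2.imwrite('pics/d.png',cv2.resize(p[110:230,200:360],(800,600),interpolation=cv2.INTER_CUBIC)[:,:,::-1])
f=90+np.degrees(A)
plan([(*ck(-.105,-.183),.056,f)])
```

```text
top 450 cooker-frame mm [-105.9 -100.8] [84.8 49.7] 87.9 y range [-144.1 -142.5  -59.3  -58.3] z 0.0645
side 363 cooker-frame mm [-92.  -95.2] [95.7 78.4] 89.3 y range [-143.1 -139.7  -57.2  -47.8] z 0.0648
t 19.25 at [ 0.5156 -0.0881  0.1145] 91.54 F [ 0.3  1.2 -0.3] w 0.012
[0.031, -0.009, 0.488] [0, 0, np.float64(0.0005)] rows>= 0.9
```

View pics/d.png

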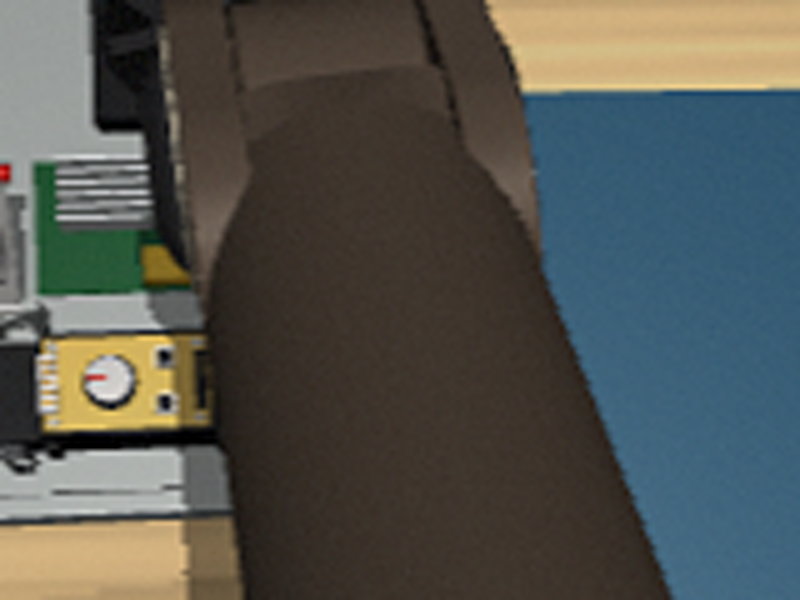

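The knob board sits square on the deck at crop (130,385), plug leading. Now the push.

>>> drive_tool(fingers=[0,0,0], offset=[[0.03,-0.01,0.2],[0.03,-0.01,0.485],[0.03,-0.01,0.485]], rotation=[[0,0,0],[0,0,0],[0,0,0]])

```text
time_s: 19.62
eef_pos: [0.5126, -0.0837, 0.0546]
orientation: [-0.002, 0.697, 0.717, -0.001]
contact_force: [0.2, 0.5, -0.6]
gripper_width: -0.002
gripper_force: 0.0
```

>>> drive_tool(fingers=[0,0,0,0,0], offset=[[0.15,0,0],[0.3,0,0],[0.5,0,0],[0.7,0,0],[0.9,0,0]], rotation=[[0,0,0],[0,0,0],[0,0,0],[0,0,0],[0,0,0]])

```text
time_s: 20.25
eef_pos: [0.5119, 0.0248, 0.0577]
orientation: [0.001, 0.697, 0.717, 0.001]
contact_force: [0.3, -1.7, 0.1]
gripper_width: -0.002
gripper_force: 0.4
```

Run:
```python
from m import *
f=90+np.degrees(A)
plan([(.5109,.045,.056,f),(.5109,.0526,.056,f)])
board(.508,.07,ry=.07)
```

```text
t 20.25 at [0.5119 0.0248 0.0577] 91.57 F [ 0.3 -1.7  0.1] w -0.002
[0.169, -0.004, 0.014] [0, 0, np.float64(0.0007)] rows>= 0.3 
[0.063, 0.002, -0.0] [0, 0, np.float64(0.0)] rows>= 0.1 
top few 0
side 353 cooker-frame mm [-90.9 -11.2] [84.7 79.9] 89.2 y range [-53.7 -51.   30.5  31.6] z 0.065
```

>>> drive_tool(fingers=[0,0,0,0], offset=[[0.06,0,0],[0.12,0,0],[0.17,0,0],[0.18,0,0]], rotation=[[0,0,0],[0,0,0],[0,0,0],[0,0,0]])

```text
time_s: 20.85
eef_pos: [0.511, 0.0442, 0.0565]
orientation: [0.0, 0.698, 0.716, 0.0]
contact_force: [0.3, -0.7, 0.9]
gripper_width: 0.002
gripper_force: 0.6
```

>>> drive_tool(fingers=[0,0], offset=[[0.025,0,0],[0.025,0,0]], rotation=[[0,0,0],[0,0,0]])

```text
time_s: 21.1
eef_pos: [0.5108, 0.0473, 0.0564]
orientation: [-0.0, 0.698, 0.716, 0.0]
contact_force: [0.7, -0.1, 0.2]
gripper_width: -0.002
gripper_force: 0.0
```

>>> drive_tool(fingers=[0,0], offset=[[0.025,0,0],[0.025,0,0]], rotation=[[0,0,0],[0,0,0]])

```text
time_s: 21.35
eef_pos: [0.5107, 0.0505, 0.0564]
orientation: [-0.0, 0.698, 0.716, 0.0]
contact_force: [0.0, 0.6, -0.4]
gripper_width: -0.0
gripper_force: 0.0
```

>>> drive_tool(fingers=[0,0], offset=[[0.02,0,0],[0.02,0,0]], rotation=[[0,0,0],[0,0,0]])

```text
time_s: 21.6
eef_pos: [0.5106, 0.0525, 0.0564]
orientation: [-0.0, 0.698, 0.716, -0.0]
contact_force: [0.5, -1.1, 0.4]
gripper_width: -0.002
gripper_force: 0.4
```

>>> drive_tool(fingers=[0,0], offset=[[0.025,0,0],[0.025,0,0]], rotation=[[0,0,0],[0,0,0]])

```text
time_s: 21.85
eef_pos: [0.5105, 0.0526, 0.0564]
orientation: [0.001, 0.699, 0.716, -0.001]
contact_force: [-0.4, -9.8, 1.4]
gripper_width: 0.001
gripper_force: 4.5
```

>>> drive_tool(fingers=[0,0], offset=[[0.025,0,0],[0.025,0,0]], rotation=[[0,0,0],[0,0,0]])

```text
time_s: 22.1
eef_pos: [0.5105, 0.0528, 0.0564]
orientation: [0.002, 0.699, 0.715, -0.003]
contact_force: [-0.1, -17.1, 4.0]
gripper_width: 0.002
gripper_force: 8.3
```

>>> drive_tool(fingers=[0,0,0,0], offset=[[-0.2,0,0],[-0.25,0,-0.4],[-0.25,0,-0.95],[-0.25,0,-0.95]], rotation=[[0,0,0],[0,0,0],[0,0,0],[0,0,0]])

```text
time_s: 22.6
eef_pos: [0.5141, 0.0293, 0.175]
orientation: [0.003, 0.698, 0.716, 0.003]
contact_force: [0.0, -0.7, -0.6]
gripper_width: -0.002
gripper_force: 0.0
```

Run:
```python
from m import *
board(.508,.07,rx=.035,ry=.06); board(.508,.21,rx=.035,ry=.075)
p,D=snap('side');X=cloud('side',D)
hsv=cv2.cvtColor(p,cv2.COLOR_RGB2HSV)
m=((hsv[...,0]<6)|(hsv[...,0]>174))&(hsv[...,1]>140)&(abs(X[...,0]-.6)<.05)&(abs(X[...,1]-.057)<.03)&(X[...,2]>.09)
print('red',m.sum(),X[m].mean(0),X[m].min(0),X[m].max(0))
np.savez('s1.npz',p=p)
print(ck(-.065,-.042))
f=90+np.degrees(A)
plan([(.58,.05,.19,f),(.655,.057,.18,f),(.655,.057,.112,f)])
```

```text
top few 0
side 247 cooker-frame mm [-105.5    0.5] [62.2 44.7] 89.5 y range [-30.8 -30.2  31.3  31.8] z 0.0649
top 243 cooker-frame mm [-105.   130.4] [43.7 95.3] 0.3 y range [ 82.6  83.1 177.  178. ] z 0.0647
side 500 cooker-frame mm [-105.5  107.7] [142.1  44.7] 89.1 y range [ 36.5  37.1 163.4 178.6] z 0.0651
red 21 [0.60291075 0.06136145 0.13226174] [0.60024639 0.05038297 0.12863242] [0.6062432  0.06989197 0.13418657]
[0.55087893 0.05757551]
t 22.85 at [0.5104 0.0285 0.1691] 91.51 F [-1.   0.  -0.8] w -0.005
[0.164, 0.584, -0.174] [0, 0, np.float64(0.0004)] rows>= 1.2 
[0.042, 0.627, 0.083] [0, 0, np.float64(-0.0)] rows>= 1.2 
[0.0, -0.0, 0.567] [0, 0, np.float64(-0.0)] rows>= 1.1
```

>>> drive_tool(fingers=[0,0,0], offset=[[0.16,0.3,-0.17],[0.17,0.58,-0.17],[0.17,0.58,-0.17]], rotation=[[0,0,0],[0,0,0],[0,0,0]])

```text
time_s: 23.22
eef_pos: [0.5813, 0.0511, 0.189]
orientation: [-0.001, 0.698, 0.716, -0.0]
contact_force: [-0.1, -0.2, -0.7]
gripper_width: -0.001
gripper_force: 0.0
```

>>> drive_tool(fingers=[0,0,0], offset=[[0.05,0.4,0],[0.05,0.63,0.08],[0.05,0.63,0.08]], rotation=[[0,0,0],[0,0,0],[0,0,0]])

```text
time_s: 23.6
eef_pos: [0.6551, 0.0585, 0.1782]
orientation: [-0.002, 0.698, 0.716, -0.002]
contact_force: [-0.3, 0.2, -0.2]
gripper_width: -0.001
gripper_force: 0.0
```

>>> drive_tool(fingers=[0,0,0], offset=[[0,0,0.3],[0,0,0.55],[0,0,0.55]], rotation=[[0,0,0],[0,0,0],[0,0,0]])

```text
time_s: 23.98
eef_pos: [0.6526, 0.0582, 0.1124]
orientation: [-0.002, 0.698, 0.716, -0.003]
contact_force: [-0.2, -0.8, 0.3]
gripper_width: -0.002
gripper_force: 0.0
```

Run:
```python
from m import *
plan([(.58,.058,.112,91.44),(.53,.058,.108,91.44)])
```

```text
t 23.98 at [0.6526 0.0582 0.1124] 91.52 F [-0.2 -0.8  0.3] w -0.002
[0.015, -0.604, 0.004] [0, 0, np.float64(0.0005)] rows>= 1.2 
[0.01, -0.417, 0.033] [0, 0, np.float64(-0.0)] rows>= 0.8
```

>>> drive_tool(fingers=[0,0,0,0,0], offset=[[0,-0.2,0],[0,-0.4,0],[0.01,-0.6,0],[0.01,-0.8,0],[0.02,-1.0,0]], rotation=[[0,0,0],[0,0,0],[0,0,0],[0,0,0],[0,0,0]])

```text
time_s: 24.6
eef_pos: [0.5352, 0.058, 0.1169]
orientation: [0.001, 0.698, 0.716, 0.001]
contact_force: [0.6, -0.4, 0.1]
gripper_width: 0.002
gripper_force: 0.3
```

```bash
cat > r.py <<'E'
from m import *
def red():
  for c in('side','top'):
    p,D=snap(c);X=cloud(c,D)
    hsv=cv2.cvtColor(p,cv2.COLOR_RGB2HSV)
    m=((hsv[...,0]<6)|(hsv[...,0]>174))&(hsv[...,1]>140)&(abs(X[...,0]-.54)<.09)&(abs(X[...,1]-.057)<.03)&(X[...,2]>.06)
    print(c,'red',m.sum(),np.round(X[m].mean(0),4) if m.any() else '')
  return p
E
python3 - <<'E'
from r import *
red();plan([(.48,.058,.112,91.44)])
E
```

```text
side red 52 [0.5312 0.0649 0.2114]
top red 0 
t 24.7 at [0.5338 0.058  0.1167] 91.55 F [0.8 0.5 0.5] w 0.0
[0.012, -0.448, 0.039] [0, 0, np.float64(0.0006)] rows>= 0.9
```

>>> drive_tool(fingers=[0,0,0,0], offset=[[0.01,-0.12,0.03],[0.01,-0.24,0.05],[0.01,-0.35,0.08],[0.01,-0.4,0.08]], rotation=[[0,0,0],[0,0,0],[0,0,0],[0,0,0]])

```text
time_s: 25.2
eef_pos: [0.4916, 0.0581, 0.1063]
orientation: [0.003, 0.698, 0.716, 0.004]
contact_force: [23.8, -0.6, -13.6]
gripper_width: -0.002
gripper_force: 12.0
```

```bash
sed -i 's/(X\[...,2\]>.06)/(X[...,2]>.06)\&(X[...,2]<.165)/' r.py
python3 - <<'E'
from r import *
red();plan([(.482,.058,.085,91.44)])
E
```

```text
side red 21 [0.4788 0.0605 0.1105]
top red 0 
t 25.3 at [0.4922 0.058  0.1067] 91.48 F [14.9 -0.1 -9. ] w 0.001
[0.002, -0.085, 0.18] [0, 0, np.float64(0.0002)] rows>= 0.4
```

>>> drive_tool(fingers=[0,0,0,0,0], offset=[[0,0.15,0],[0,0.15,-0.2],[0,0.1,-0.25],[0,-0.08,-0.25],[0,-0.08,-0.25]], rotation=[[0,0,0],[0,0,0],[0,0,0],[0,0,0],[0,0,0]])

```text
time_s: 25.92
eef_pos: [0.4761, 0.0573, 0.1352]
orientation: [-0.0, 0.698, 0.716, -0.001]
contact_force: [1.3, 0.6, -0.1]
gripper_width: 0.002
gripper_force: 0.0
```

Run:
```python
from r import *
red();plan([(.485,.058,.078,91.44)])
```

```text
side red 36 [0.4804 0.058  0.1105]
top red 0 
t 26.02 at [0.4781 0.0575 0.1355] 91.5 F [ 0.7  0.7 -0.3] w 0.002
[0.003, 0.058, 0.479] [0, 0, np.float64(0.0003)] rows>= 0.9
```

>>> drive_tool(fingers=[0,0,0,0,0], offset=[[0,0.03,0.15],[0,0.03,0.25],[0,0.02,0.34],[0,0.0,0.42],[0,0.0,0.45]], rotation=[[0,0,0],[0,0,0],[0,0,0],[0,0,0],[0,0,0]])

```text
time_s: 26.65
eef_pos: [0.4775, 0.0576, 0.0808]
orientation: [-0.0, 0.698, 0.716, -0.001]
contact_force: [0.2, 0.7, 0.7]
gripper_width: 0.001
gripper_force: 0.1
```

>>> drive_tool(fingers=[0,0], offset=[[0,0,0.02],[0,0,0.02]], rotation=[[0,0,0],[0,0,0]])

```text
time_s: 26.9
eef_pos: [0.4783, 0.0577, 0.0794]
orientation: [0.0, 0.698, 0.716, 0.0]
contact_force: [-0.0, -0.3, 0.2]
gripper_width: 0.0
gripper_force: 0.0
```

>>> drive_tool(fingers=[0,0], offset=[[0,0,0.025],[0,0,0.025]], rotation=[[0,0,0],[0,0,0]])

```text
time_s: 27.15
eef_pos: [0.4787, 0.0578, 0.0779]
orientation: [0.001, 0.698, 0.716, 0.0]
contact_force: [-5.7, -0.5, 19.7]
gripper_width: -0.001
gripper_force: 9.7
```

>>> drive_tool(fingers=[0,0], offset=[[0,0,0.02],[0,0,0.02]], rotation=[[0,0,0],[0,0,0]])

```text
time_s: 27.4
eef_pos: [0.4788, 0.0578, 0.0769]
orientation: [0.001, 0.698, 0.716, 0.0]
contact_force: [-10.9, -1.4, 37.5]
gripper_width: 0.003
gripper_force: 18.6
```

>>> drive_tool(fingers=[0,0,0,0], offset=[[0,0,-0.2],[-0.3,-0.1,-0.7],[-0.9,-0.3,-0.9],[-0.9,-0.3,-0.9]], rotation=[[0,0,0],[0,0,0],[0,0,0],[0,0,0]])

```text
time_s: 27.9
eef_pos: [0.4448, -0.0544, 0.1836]
orientation: [0.002, 0.699, 0.715, 0.0]
contact_force: [0.5, -0.5, 0.1]
gripper_width: 0.0
gripper_force: 0.0
```

>>> drive_tool(fingers=[0,0,0], offset=[[-0.4,0,0],[-1.0,0,0],[-1.0,0,0]], rotation=[[0,0,0],[0,0,0],[0,0,0]])

```text
time_s: 28.28
eef_pos: [0.4476, -0.1758, 0.182]
orientation: [0.001, 0.7, 0.714, -0.0]
contact_force: [-0.7, 0.4, -0.2]
gripper_width: -0.002
gripper_force: 0.0
```

Run:
```python
from r import *
p=red()
q,_=snap('side')
a=cv2.resize(p[140:220,100:280],(800,356),interpolation=cv2.INTER_CUBIC);b=cv2.resize(q[190:340,170:290],(195,244))
cv2.imwrite('pics/e.png',np.vstack([a,np.hstack([cv2.resize(q[195:335,130:330],(349,244),interpolation=cv2.INTER_CUBIC),cv2.resize(q[130:200,180:340],(451,244))])])[:,:,::-1])
p,D=snap('top');X=cloud('top',D);P=X-np.r_[CK,0];R=np.array([[np.cos(A),-np.sin(A)],[np.sin(A),np.cos(A)]])
Q=P[...,:2]@R
m=(abs(Q[...,0]+.105)<.008)&(abs(Q[...,1]+.042)<.004);print('bar z over guide',np.round(np.median(X[...,2][m]),4))
board(.508,.21,rx=.035,ry=.075)
print([(np.round(r['location'],3),round(r['conf'],2)) for r in tip_of('top','screwdriver')],[(np.round(r['location'],3),round(r['conf'],2)) for r in tip_of('top','bar_end')])
```

```text
side red 29 [0.4724 0.0575 0.0762]
top red 25 [0.4728 0.0553 0.0778]
bar z over guide 0.0739
top 453 cooker-frame mm [-105.   107.7] [142.  44.] 89.8 y range [ 36.6  37.7 176.  178.7] z 0.0647
side 506 cooker-frame mm [-105.1  106.8] [ 44.2 139.8] 0.2 y range [ 36.9  37.3 161.  176.8] z 0.0651
[(array([ 0.472, -0.433,  0.003]), 0.68)] [(array([0.508, 0.07 , 0.054]), 0.57), (array([0.471, 0.056, 0.071]), 0.49)]
```

View pics/e.png

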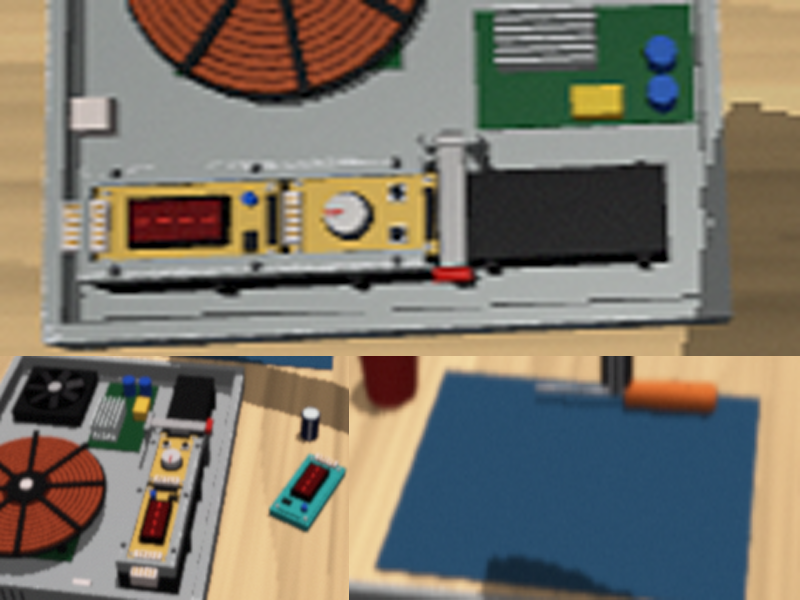

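The picture shows both boards butted in the guide (display at (175,220), knob at (345,215)). The bar is level across the guide at (452,200), its red end at (453,275). The screwdriver is unmoved and the turquoise board untouched.

```bash
python3 -c "
from cell import *
print(close_job())"
```

```text
the job is handed in; nothing more can be done
None
```

Job handed in at about 28 s of the 70 s limit: the display board is home against the stop, the knob board butts against it, the retaining bar is fully down, and the screwdriver is where it was.

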